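# Unlatch the sample press and hold its arm up

## Task

Open the little sample press so that the printed swatch can be taken out: draw the yellow-headed lock pin out of the press arm and stand it upright in the brass holder cup, all the way down. Then pull the red latch grip sideways against its spring, lift the arm's coupler off the ball by at least 8 cm, and finish while still holding the arm raised with the gripper; leave the blue pigment jar, spool, glue pot and eraser alone.

Things in the scene. Friction and masses are not known exactly. Their poses are not given: they have to be found in the camera images.
- press: green base plate of the press, 360 x 140 x 12 mm, fixed. Origin: centre of its underside. x runs along the press from the coupler (front) to the hinge (rear), y to the left, z up. The ball stud (ball 32 mm across, top 58 mm up) stands at x = -122 mm, y = 0; a printed swatch lies under the arm
- latch_grip (a point): centre of the upright red latch grip on the coupler: 14 mm thick along the press's y, 22 mm along x, 56 mm tall, on a steel slide plate. Starts at x = -122, y = 0, z = 112 mm of the press. It slides along the press's +y and rides on the arm, so the arm can be lifted by it. A steel bracket of the latch (top 3 mm below this point, on the -y side) begins 25 mm from it towards the hinge
- latch (a joint): slide of the latch: 0 = home (bolt under the ball), up to 0.018 m as the grip is pulled along the press's +y; from about 0.009 m the bolt is clear of the ball, pull 15 mm or more to be sure. Its spring pulls back with about 4 N at 0, 9 N at the far end. The lock pin stops it short of that, after 4 to 7 mm
- coupler (a point): middle of the coupler at the front of the aluminium arm, 60 mm above the table when down on the ball; it must end 80 mm or more higher. The arm hinges about the press's y axis at x = 150 mm, z = 60 mm of the press, 272 mm behind this point: as the front rises it moves in an arc, at most 0.9 rad, and falls back by its weight when let go. Lifting at the grip takes about 4 N
- pin_knob (a point): centre of the yellow knob of the loose lock pin; knob 20 mm across and 24 mm tall, on a steel pin of 10 mm diameter; the whole pin is 96 mm long, its foot 84 mm below this point; z runs up along the pin. At the start it stands upright in a steel socket, 25 mm tall, on the arm at x = -58 mm, y = 0 of the press, its foot 74 mm above the table; raised by 25 mm it is free. Mass about 50 g
- cup_mouth (a point): centre of the mouth of the small brass holder cup, 58 mm above the table; the cup is fixed to the table on a foot 60 mm across and 6 mm high. The mouth is 30 mm wide inside and narrows like a funnel within 10 mm to a bore of 18 mm; the bore's floor is 50 mm below the mouth, so the knob's centre stands about 92 mm above the table when the pin is home
- pigment_0: pigment jar with a blue band and white lid, 48 mm across, 66 mm tall, a bystander; origin at its underside
- spool_0: wooden spool of red thread, 31 mm across, 44 mm tall, a bystander; origin at its underside
- glue_pot: white glue pot, 52 mm across, 51 mm tall, a bystander; origin at its underside
- eraser: eraser in a green sleeve, 20 x 42 x 13 mm, a bystander; origin at its underside
Mind the look-alikes: they are no part of the job. What is meant by the part that bears pin_knob is not purple, and is the smaller of those in its own colour.

How it is judged:
On the way, in this order (a step that is already met when the one before it is completed fails the run):
1. the lock pin stands upright in the brass cup, home on its floor (horizontal distance between pin_knob and cup_mouth below 0.022 m and height (world z) of pin_knob between 0.08 and 0.098 m and angle between pin_knob's own z axis and vertical below 0.3 rad), for 0.2 s.
2. the latch is pulled aside while the arm is still down on the ball (value of joint latch above 0.008 m and height (world z) of coupler below 0.07 m), for 0.03 s.
At the end, for the whole second after the job is handed in: The coupler's middle is over 140 mm above the table (80 mm above where it sat), with over 1 N of contact between fingers and arm or latch; the pin stands in the brass cup: knob within 22 mm of the cup's axis, its centre 80 to 98 mm above the table, tilt under 0.3 rad (all of step 1 and height (world z) of coupler above 0.14 m and contact force between the fingers and press above 1 N); the arm keeps its last pose, push and grip.
It fails at once if the pigment jar, spool, glue pot or eraser is moved more than 25 mm (distance of any of pigment_0, spool_0, glue_pot, eraser from where it was at the start of the episode above 0.025 m).
It also fails if it takes over 51 s, if anything falls off the work surface, if the arm or the gripper's body presses on something with over 40 N, if the wrist force passes 120 N, or if a joint passes its speed limit or range.

## Robot

A 6-joint arm with a two-finger parallel gripper is mounted at the origin on a cart in front of the work surface, level with it; the furniture and walls round the work are solid. World frame = base frame: x ahead of the robot, y to its left, z up, the work surface at z = 0. Lengths are in m, angles in rad, forces in N, time in s.
With the tool pointing down it reaches from about 0.3 to 0.775 m from the base axis. Payload 14.6 kg.
Tool frame: the origin (TCP) lies midway between the tips of the shut fingers; the grasp point (between the pads) lies 19 mm behind it (ctrl.pinch_z is the distance from the TCP to the grasp point, in m); z points along the fingers, y is the line along which they close (so a half turn about z gives the same grasp; the last joint's range is limited). The gripper opens to 94 mm and grips with 3 to 60 N. Pads are 16 mm wide; open, the fingers measure 119 mm over their backs; the gripper's body (75 mm by 177 mm) begins 78 mm behind the grasp point.
Start: joints at [-1.269, 0.3, 1.521, -0, 1.321, -0.067], TCP at [0.198, -0.513, 0.205] pointing down, gripper open.
Joint ranges: [-3.03, 3.03], [-0.79, 2.21], [0.23, 2.52], [-1.04, 4.18], [0, 3.07], [-2.55, 2.55]. Speed limits (rad/s): [2.22, 2.22, 2.57, 3.14, 3.14, 3.14].

## Interface

Orientations are given as [roll, pitch, yaw] about the fixed x, y, z axes, in that order (R = Rz(yaw) Ry(pitch) Rx(roll)).
In Python, from station import ctrl gives the robot as it stands.
- The arm moves only by the tool jog_arm, never from a script. Its argument "motion" is a list of rows, each a list of 7 numbers: the shift along the tool's x, y, z in m, then the turn, a rotation vector about the tool's x, y, z in rad, then the opening, from -1 (shut) to 1 (fully open). In form: [[tx, ty, tz, rx, ry, rz, gripper], ...]. A call has 1 to 5 rows; each row shifts and turns the commanded pose from where the row before left it, along the tool's axes as they then stand; what a row does not reach is not made up. A row lasts 1/10 s, in which the tool goes at most 50 mm and 8.59 degrees, less where a joint would pass 70% of its speed; a pose out of reach is approached as far as the arm can. A call is refused whole if a number of a shift passes 0.05 or a number of a turn 0.15, either way. A call with a gripper value outside its range is refused whole. The fingers move at their own pace and stop on an object; "squeeze" is the grip in N (left out, the last holds). Time passes only in rows, so rows that do not move let the fingers close. It gives the time, the measured TCP pose, the force, the opening and the grip force at its end, in the units of the state.
- ctrl.get_obs(): the state, without advancing time (a new reading comes with each control period).
- ctrl.camera(name): name is "side" or "top"; returns the picture (384x512x3 uint8, red, green, blue); there is no depth.
- ctrl.camera_model(name): a dict with "intrinsics" (3x3 intrinsics, pixels), "k1" (the pictures are not rectified: a ray, as slopes to the right and down, at radius r is drawn at 1 + k1 r^2 times it, then the intrinsics apply), "rvec" (rotation vector, rad) and "tvec" (3), from world to camera coordinates, as OpenCV has them. Camera axes: x right, y down, z forward; pixel columns grow to the right and rows downward; lengths in m; the calibration is good to about 2 mm. A picture is of the moment at which its call begins. camera_model takes no time and is no camera call.
- ctrl.hand_in(): hands the job in; it is judged then, once.
The state is a dict: "time_s": time; "qpos": joint angles; "joint_vel": joint speeds; "tau": joint torques, N m; "ee_pos": TCP position; "eef_rot": TCP orientation; "force": force on the tool from outside, world axes, zero at the start; "moment": the same for the moment, N m; "grip_width": finger opening in m; "grip_force": force on a finger pad.
Only numpy, scipy, OpenCV 4.12 (cv2) and the standard library are available. Lean on these libraries where they do the work, as an engineer would, in place of code of your own. Each camera call takes 0.05 s, during which the arm holds its last target. There are 200 camera calls.

## Working session

There is one attempt and no reset: what is moved stays moved. The work goes in short steps, Python scripts to look and compute and a tool call to move; the robot and the scene stay as the last step left them, time stands still between calls to the robot, and variables do not carry over. Pictures are saved under pics/ and viewed, at most 10 in all, crops included, and the job is handed in when it is done.

Besides the shell and the picture viewer there is one more tool, called after "Emit:" in YAML: its name, and indented under it one key for each argument. jog_arm: Moves the arm, as the interface text tells. Its arguments: {"type":"object","properties":{"motion":{"type":"array"},"squeeze":{"type":"number"}},"required":["motion"]}

```bash
mkdir -p pics; ls
cat > h.py <<'E'
import numpy as np, cv2
from station import ctrl
def cm(n):
    m=ctrl.camera_model(n); K=np.array(m["intrinsics"]); R,_=cv2.Rodrigues(np.array(m["rvec"],float)); t=np.array(m["tvec"],float).ravel()
    return K,m["k1"],R,t
def ray(n,u,v):
    K,k1,R,t=cm(n)
    s=cv2.undistortPoints(np.array([[[u,v]]],float),K,np.array([k1,0,0,0.]))[0,0]
    d=R.T@np.array([s[0],s[1],1]); return -R.T@t,d/np.linalg.norm(d)
def onz(n,u,v,z):
    c,d=ray(n,u,v); return c+d*(z-c[2])/d[2]
def tri(a,b):
    (c1,d1),(c2,d2)=ray("side",*a),ray("top",*b)
    s=np.linalg.lstsq(np.c_[d1,-d2],c2-c1,rcond=None)[0]
    p,q=c1+s[0]*d1,c2+s[1]*d2; return (p+q)/2,np.linalg.norm(p-q)
def proj(n,P):
    K,k1,R,t=cm(n)
    return cv2.projectPoints(np.array(P,float).reshape(-1,3),cv2.Rodrigues(R)[0],t,K,np.array([k1,0,0,0.]))[0].reshape(-1,2)
def snap(n,f):
    im=ctrl.camera(n); cv2.imwrite(f"pics/{f}.png",im[:,:,::-1]); return im
E
python3 - <<'E'
from h import *
snap("side","s0");snap("top","t0")
for n in("side","top"): print(n,-cm(n)[2].T@cm(n)[3],cm(n)[0][0,0])
o=ctrl.get_obs();print(o["ee_pos"],o["eef_rot"],o["grip_width"],o["time_s"],ctrl.pinch_z)
E
```

```text
pics
side [0.50357166 0.95384077 0.57786932] 394.4753232603495
top [0.36298157 0.02502166 1.12780811] 392.4286067023546
[ 0.19819953 -0.51278498  0.20495673] [-3.14055739e+00 -6.52941143e-05  3.68759416e-01] 0.09380405055550894 0.1 0.0188
```

View pics/s0.png

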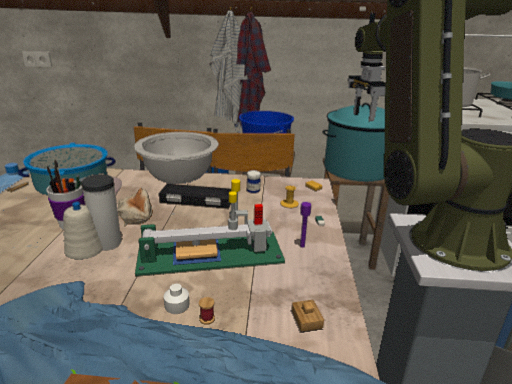

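View pics/t0.png

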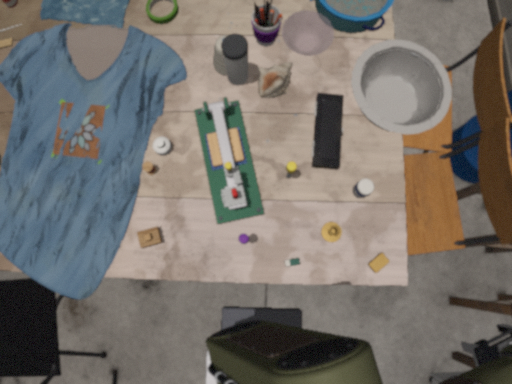

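Look-alikes for the lock pin: yellow knob on the press arm (side 233,197; top 229,167), a larger yellow-headed one standing alone (side 236,185; top 292,168), and a purple one (side 306,208; top 243,239). The description (socket on the arm, smaller, not purple) fits the first. The brass cup is at side (290,196), top (331,232). Next I check this in a crop and measure.

Run:
```python
from h import *
s=cv2.imread("pics/s0.png");t=cv2.imread("pics/t0.png")
a=cv2.resize(s[165:275,130:330],None,fx=4,fy=4,interpolation=3)[:, :800]
cv2.imwrite("pics/c1.png",cv2.resize(a,(800,440)))
b=cv2.resize(t[90:270,190:390],None,fx=3.3,fy=3.3,interpolation=3); cv2.imwrite("pics/c2.png",b)
def blobs(im,lo,hi,mn=12):
    m=cv2.inRange(cv2.cvtColor(im,cv2.COLOR_BGR2HSV),lo,hi); n,_,st,c=cv2.connectedComponentsWithStats(m)
    return m,[(c[i].round(1).tolist(),st[i].tolist()) for i in range(1,n) if st[i,4]>=mn]
for nm,im in(("side",s),("top",t)):
    print(nm,"yel",blobs(im,(22,150,120),(33,255,255))[1]); print("red",blobs(im,(0,190,120),(5,255,255))[1])
m,b=blobs(t,(60,80,30),(88,255,255),30);print(b)
m[:, :190]=0;m[:,270:]=0;m[:90]=0;m[230:]=0
P=cv2.boxPoints(cv2.minAreaRect(cv2.findNonZero(m)));W=np.array([onz("top",*p,0.012) for p in P]);print(P,W.round(4),W.mean(0),[np.linalg.norm(W[i]-W[i-1]) for i in range(4)])
```

```text
side yel [([234.2, 189.6], [229, 179, 11, 24, 173])]
red [([258.3, 206.8], [255, 204, 8, 7, 42]), ([258.0, 220.7], [255, 218, 7, 6, 33])]
top yel []
red []
[([230.2, 168.0], [197, 103, 66, 119, 2105])]
[[193.66339 107.42926]
 [237.57559  98.0195 ]
 [262.14633 212.68292]
 [218.23413 222.09268]] [[0.8262 0.2299 0.012 ]
 [0.859  0.0968 0.012 ]
 [0.5088 0.0145 0.012 ]
 [0.4785 0.1394 0.012 ]] [0.66812383 0.1201554  0.012     ] [np.float64(0.3593281653202015), np.float64(0.137064699960858), np.float64(0.3597599812818523), np.float64(0.1284699154679342)]
```

View pics/c1.png

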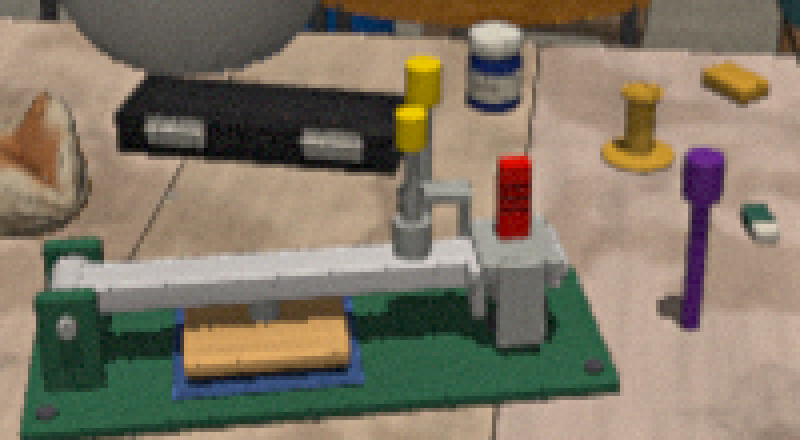

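View pics/c2.png

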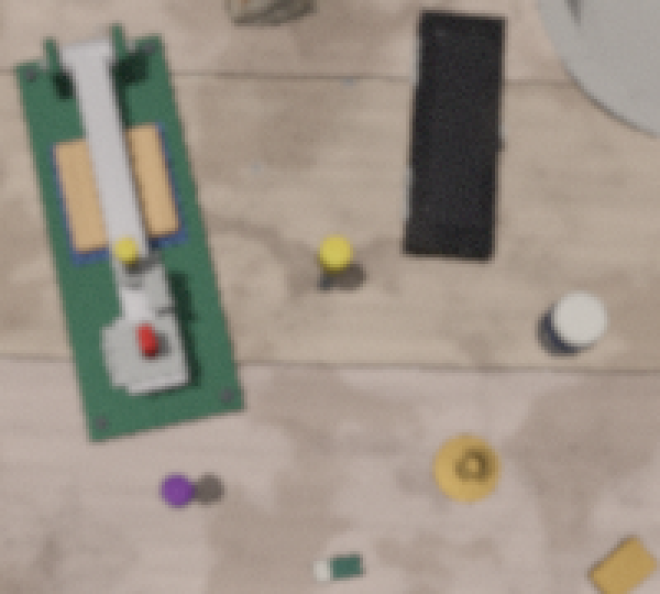

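The crops confirm it: the smaller yellow knob sits on the pin in the arm's socket (side ≈233,197), the big yellow one stands behind it (236,185), the red grip is at side (258.5,214), and the cup mouth is at side (290.7,187), top (333,231).

Run:
```python
from h import *
c=lambda x,y:(130+(x-1.5)/4,165+(y-1.5)/4); T=lambda x,y:(190+(x-1)/3.3,90+(y-1)/3.3)
print("knob top",tri(c(411,110),T(127,249)), onz("top",*T(127,249),.168))
print("grip top",tri(c(514,161),T(147,333)), onz("top",*T(147,333),.140))
print("cup",tri(c(643,89),T(473,465)), onz("top",*T(473,465),.058),onz("top",*T(466,468),.006),onz("side",*c(643,89),.058))
sc=np.array([onz("top",*T(*p),.013) for p in((102,424),(228,397),(31,75),(150,47))]);print(sc.round(4),sc.mean(0))
d=(sc[2]+sc[3]-sc[0]-sc[1]);print("yaw",np.arctan2(d[1],d[0]))
C=np.array([.668,.120]);y=.243
for n,p in(("knob",(-.058,0,.17)),("grip",(-.122,0,.14))):
    w=[C[0]+p[0]*np.cos(y),C[1]+p[0]*np.sin(y),p[2]];print(n,w,proj("side",w),proj("top",w),c(411,110),T(127,249))
# others
print("big",onz("top",*T(336,252),.2),"purple",onz("top",*T(178,490),.15),"jar",onz("top",*T(579,320),.066),"eraser",onz("top",*T(340,568),.013))
print(tri(c(423,62),T(336,252)))
```

```text
knob top (array([0.60831073, 0.10424853, 0.16866938]), np.float64(0.0027744951633073096)) [0.60704955 0.10427233 0.168     ]
grip top (array([0.54838695, 0.08909667, 0.13038982]), np.float64(0.0013351206166044753)) [0.54727246 0.08845836 0.14      ]
cup (array([ 0.45955102, -0.17949826,  0.06038838]), np.float64(0.0037300120902808943)) [ 0.45789751 -0.17976095  0.058     ] [ 0.45978341 -0.18358087  0.006     ] [ 0.46118868 -0.18531441  0.058     ]
[[0.4898 0.1329 0.013 ]
 [0.5162 0.0243 0.013 ]
 [0.8098 0.2121 0.013 ]
 [0.839  0.1035 0.013 ]] [0.6636721  0.11819849 0.013     ]
yaw 0.24150810291482874
knob [np.float64(0.6117040111725616), np.float64(0.10604429715346), 0.17] [[231.43139214 192.03147276]] [[227.49468145 163.15143048]] (232.375, 192.125) (228.1818181818182, 165.15151515151516)
grip [np.float64(0.5495842993629743), np.float64(0.09064490090900207), 0.14] [[257.42722782 201.60088585]] [[233.42298052 189.70074883]] (232.375, 192.125) (228.1818181818182, 165.15151515151516)
big [ 0.60017584 -0.05276025  0.2       ] purple [0.42575553 0.06035743 0.15      ] jar [ 0.58082052 -0.26946751  0.066     ] eraser [ 0.37168384 -0.07437478  0.013     ]
(array([ 0.61997972, -0.05880952,  0.12813852]), np.float64(0.0027756898345278774))
```

Emit:
jog_arm:
  motion:
    - [0,0,-0.025,0,0,0.127,1]
    - [0.036,-0.033,0,0,0,0,1]
    - [0.036,-0.033,0,0,0,0,1]
    - [0.036,-0.033,0,0,0,0,1]
    - [0.036,-0.033,0,0,0,0,1]

```text
time_s: 0.6
ee_pos: [0.307, -0.3486, 0.2303]
eef_rot: [-3.141, 0.0, 0.241]
force: [1.1, -0.1, -0.8]
grip_width: 0.0939
grip_force: 0.0
```

Emit:
jog_arm:
  motion:
    - [0.036,-0.033,0,0,0,0,1]
    - [0.036,-0.033,0,0,0,0,1]
    - [0.036,-0.033,0,0,0,0,1]
    - [0.036,-0.033,0,0,0,0,1]
    - [0.036,-0.033,0,0,0,0,1]

```text
time_s: 1.1
ee_pos: [0.4424, -0.1451, 0.2304]
eef_rot: [3.142, -0.0, 0.242]
force: [0.0, -0.8, 0.0]
grip_width: 0.0941
grip_force: 0.0
```

```bash
cat >> h.py <<'E'
from scipy.spatial.transform import Rotation as Ro
def todo(P,rpy):
    o=ctrl.get_obs(); R=Ro.from_euler("xyz",o["eef_rot"])
    d=R.inv().apply(np.array(P)-o["ee_pos"]); w=(R.inv()*Ro.from_euler("xyz",rpy)).as_rotvec()
    print("t",o["time_s"],"pos",np.round(o["ee_pos"],4),"rpy",np.round(o["eef_rot"],3),"shift",d.round(4),"turn",w.round(3),"F",np.round(o["force"],1),"w",round(o["grip_width"],4),"gf",o["grip_force"])
E
python3 -c "
from h import *
todo([.608,.1042,.23],[np.pi,0,.2415])"
```

```text
t 1.1 pos [ 0.4424 -0.1451  0.2304] rpy [ 3.142 -0.     0.242] shift [ 0.2205 -0.2024  0.0004] turn [ 0. -0.  0.] F [ 0.  -0.8  0. ] w 0.0941 gf 0.0
```

Emit:
jog_arm:
  motion:
    - [0.036,-0.033,0,0,0,0,1]
    - [0.036,-0.033,0,0,0,0,1]
    - [0.036,-0.033,0,0,0,0,1]
    - [0.036,-0.033,0,0,0,0,1]
    - [0.036,-0.033,0,0,0,0,1]

```text
time_s: 1.6
ee_pos: [0.5777, 0.0582, 0.2302]
eef_rot: [-3.142, 0.0, 0.242]
force: [0.3, -0.9, 0.1]
grip_width: 0.0941
grip_force: 0.0
```

Emit:
jog_arm:
  motion:
    - [0.014,-0.012,0,0,0,0,1]
    - [0,0,0,0,0,0,0.2]
    - [0,0,0,0,0,0,0.2]

```text
time_s: 1.9
ee_pos: [0.5873, 0.0709, 0.2299]
eef_rot: [-3.142, 0.001, 0.242]
force: [0.5, -0.5, 0.4]
grip_width: 0.0812
grip_force: 0.0
```

```bash
python3 -c "
from h import *
todo([.608,.1042,.139],[np.pi,0,.2415])
a=snap('side','s1');b=snap('top','t1')
im=np.hstack([cv2.resize(a[110:260,180:310],(390,450),interpolation=3),cv2.resize(b[100:240,170:291],(390,450),interpolation=3)])
cv2.imwrite('pics/c3.png',im[:,:,::-1])"
```

```text
t 1.9 pos [0.5873 0.0709 0.2299] rpy [-3.142e+00  1.000e-03  2.420e-01] shift [ 0.0281 -0.0273  0.0909] turn [-0.     0.001  0.001] F [ 0.5 -0.5  0.4] w 0.0812 gf 0.0
```

View pics/c3.png

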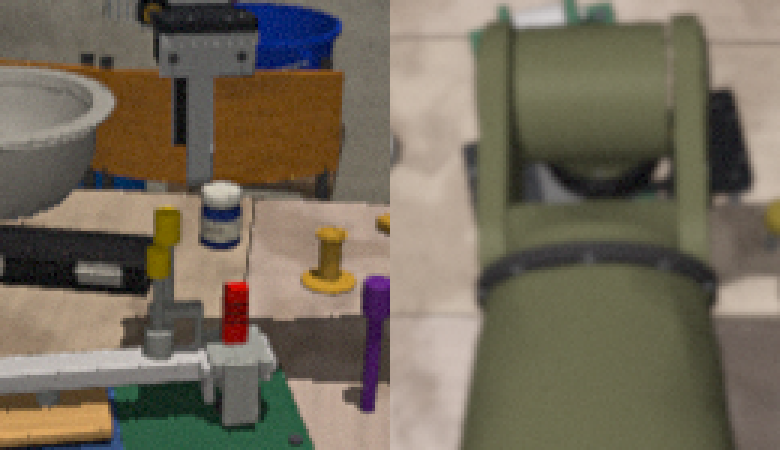

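The side view (left half) shows the fingers above and short of the knob, at crop (200,150), and the pin untouched at (157,262). The arm blocks the top view. I'll go over it and descend.

Emit:
jog_arm:
  motion:
    - [0.028,-0.027,0,0,0,0,0.2]
    - [0,0,0.03,0,0,0,0.2]
    - [0,0,0.03,0,0,0,0.2]
    - [0,0,0.03,0,0,0,0.2]
    - [0,0,0,0,0,0,0.2]

```text
time_s: 2.5
ee_pos: [0.6065, 0.1029, 0.137]
eef_rot: [-3.141, 0.006, 0.24]
force: [0.6, -0.3, -0.4]
grip_width: 0.0562
grip_force: 0.0
```

```bash
python3 -c "
from h import *
todo([.608,.1042,.139],[np.pi,0,.2415])
a=snap('side','s2')
cv2.imwrite('pics/c4.png',cv2.resize(a[130:250,190:310],(600,600),interpolation=3)[:,:,::-1])"
```

```text
t 2.5 pos [0.6065 0.1029 0.137 ] rpy [-3.141  0.006  0.24 ] shift [ 0.0018 -0.0009 -0.002 ] turn [-0.001  0.006 -0.001] F [ 0.6 -0.3 -0.4] w 0.0562 gf 0.0
```

View pics/c4.png

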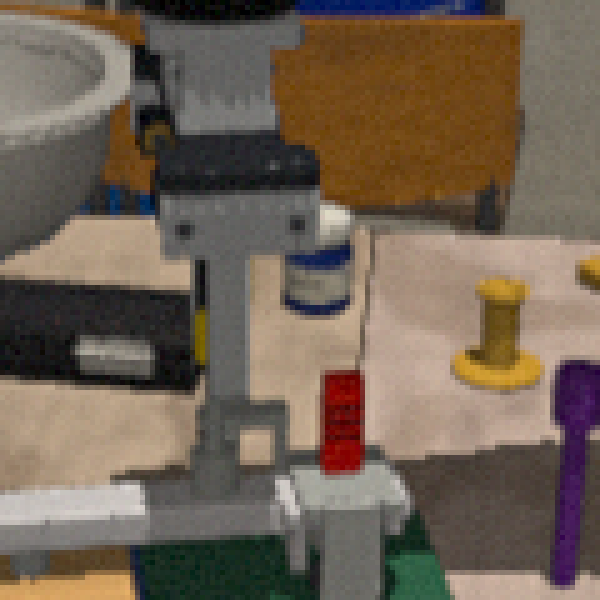

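```bash
python3 -c "
from h import *
y=.2415;ey=np.array([-np.sin(y),np.cos(y),0])
for k in(0,.028,.043): print(k,(proj('side',np.array([.6065,.1029,.15])+k*ey)-[190,130])*5)
p=np.array([.608,.1042,.158]);print('knob',(proj('side',p)-[190,130])*5)
# knob triangulation from first images using side knob column centroid
s=cv2.imread('pics/s0.png');m=cv2.inRange(cv2.cvtColor(s,cv2.COLOR_BGR2HSV),(22,150,120),(33,255,255))
for r in range(179,204):
  c=np.flatnonzero(m[r,220:250])+220
  if len(c):print(r,c[0],c[-1],end=' | ')
"
```

```text
0 [[218.87747536 345.1278499 ]]
0.028 [[226.149018   371.37812697]]
0.043 [[230.205222   386.02239671]]
knob [[215.41098501 331.33730997]]
179 232 238 | 180 232 239 | 181 231 239 | 182 232 239 | 183 232 239 | 184 232 239 | 185 232 239 | 186 232 239 | 187 232 239 | 188 232 239 | 189 232 239 | 190 232 239 | 191 231 237 | 192 229 236 | 193 229 236 | 194 229 236 | 195 230 235 | 196 230 235 | 197 230 235 | 198 230 235 | 199 230 235 | 200 230 235 | 201 230 235 | 202 231 234 |
```

The finger is at crop (230,385) as predicted, and the yellow knob shows behind its left edge, so the alignment is good to about 2 mm. Closing.

Emit:
jog_arm:
  motion:
    - [0.002,-0.001,-0.001,0,0,0,0.2]
    - [0,0,0,0,0,0,-1]
    - [0,0,0,0,0,0,-1]
    - [0,0,0,0,0,0,-1]
    - [0,0,0,0,0,0,-1]
  squeeze: 20

```text
time_s: 3.05
ee_pos: [0.6102, 0.1056, 0.1418]
eef_rot: [3.142, -0.0, 0.242]
force: [-0.0, -0.3, -0.5]
grip_width: 0.028
grip_force: 0.0
```

Emit:
jog_arm:
  motion:
    - [0,0,0,0,0,0,-1]
    - [0,0,0,0,0,0,-1]
    - [0,0,-0.01,0,0,0,-1]
    - [0,0,-0.01,0,0,0,-1]
    - [0,0,-0.01,0,0,0,-1]

```text
time_s: 3.55
ee_pos: [0.6103, 0.1056, 0.1727]
eef_rot: [3.142, -0.001, 0.242]
force: [1.0, 0.1, -0.2]
grip_width: 0.0193
grip_force: 20.0
```

Emit:
jog_arm:
  motion:
    - [0,0,-0.03,0,0,0,-1]
    - [0,0,-0.027,0,0,0,-1]
    - [-0.02,0.022,0,0,0,0,-1]
    - [-0.03,0.034,0,0,0,0,-1]
    - [-0.03,0.034,0,0,0,0,-1]

```text
time_s: 4.05
ee_pos: [0.5532, -0.0018, 0.2293]
eef_rot: [3.141, -0.001, 0.243]
force: [1.5, -0.7, 0.2]
grip_width: 0.0192
grip_force: 20.0
```

Emit:
jog_arm:
  motion:
    - [-0.03,0.034,0,0,0,0,-1]
    - [-0.03,0.034,0,0,0,0,-1]
    - [-0.03,0.034,0,0,0,0,-1]
    - [-0.03,0.034,0,0,0,0,-1]
    - [-0.014,0.016,0,0,0,0,-1]

```text
time_s: 4.55
ee_pos: [0.4588, -0.1831, 0.2296]
eef_rot: [3.14, -0.001, 0.24]
force: [-0.0, -0.4, -0.2]
grip_width: 0.0194
grip_force: 20.0
```

Emit:
jog_arm:
  motion:
    - [0,0,0.02,0,0,0,-1]
    - [0,0,0,0,0,0,-1]

```text
time_s: 4.75
ee_pos: [0.4594, -0.1808, 0.2076]
eef_rot: [-3.14, 0.002, 0.241]
force: [0.4, 0.0, -0.7]
grip_width: 0.0199
grip_force: 20.0
```

```bash
python3 -c "
from h import *
todo([.460,-.180,.078],[np.pi,0,.2415])
a=snap('side','s3');b=snap('top','t3')
im=np.hstack([cv2.resize(a[110:230,240:350],(400,436),interpolation=3),cv2.resize(b[180:289,280:380],(400,436),interpolation=3)])
cv2.imwrite('pics/c5.png',im[:,:,::-1])"
```

```text
t 4.75 pos [ 0.4594 -0.1808  0.2076] rpy [-3.14e+00  2.00e-03  2.41e-01] shift [ 0.001  -0.0005  0.1296] turn [-0.001  0.002 -0.001] F [ 0.4  0.  -0.7] w 0.0199 gf 19.999959468841553
```

View pics/c5.png

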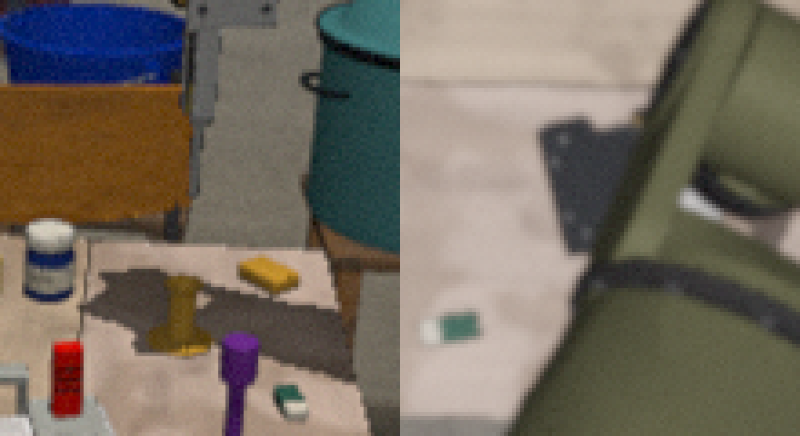

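```bash
python3 -c "
from h import *
for p in((.459,-.181,.14),(.459,-.181,.058),(.459,-.181,.2),(.459,-.184,.058)): print(p,proj('side',p),(proj('side',p)-[240,110])*[3.636,3.633])
a=cv2.imread('pics/s3.png').astype(int)
for r in (145,150,155,160,163,165,170): print(r,a[r,284:302].sum(1)//3)
s=cv2.imread('pics/s0.png');m=cv2.inRange(cv2.cvtColor(s,cv2.COLOR_BGR2HSV),(15,110,60),(26,255,255))
for r in range(183,210,2):
  c=np.flatnonzero(m[r,275:303])+275
  if len(c):print(r,c[0],c[-1])
"
```

```text
(0.459, -0.181, 0.14) [[292.71086464 163.15984278]] [[191.65670383 193.12970884]]
(0.459, -0.181, 0.058) [[291.08460377 187.47794732]] [[185.74361932 281.47738261]]
(0.459, -0.181, 0.2) [[293.96802291 144.41561774]] [[196.22773129 125.03193925]]
(0.459, -0.184, 0.058) [[291.07357736 187.0813303 ]] [[185.70352729 280.03647299]]
145 [ 58  65  64  66  69  63  66  62  63  77  76  74  99 109 110 104 106 106]
150 [ 65  70  63  70  66  65  69  63  52  76  73  58  96 109 103 106 105 107]
155 [ 64  64  68  70  69  64  60  63  69  79  80  91 102 107 103 107 111 105]
160 [ 74  60  64  62  64  63  68  60  77  81  70 100 111 110 110 106 103 106]
163 [ 57  63  55  71  63  69  58  61  71  72  77 103 104 109 114 107 107 109]
165 [ 67  64  59  64  53  66  63  67  74 108 111 109 101 105 108 109 101 107]
170 [ 76  48  42  46  39  70  78  65 102 108 109 111 110 112 114 109 110 109]
185 289 290
187 285 295
189 286 295
191 287 293
193 287 293
195 287 293
197 287 292
199 284 292
201 281 297
203 280 298
205 282 297
207 286 293
```

The pin hangs straight, foot at side (293,163), which is over the cup mouth at (290.5,187) to within about 1 mm after perspective. The top view is blocked. Descending.

Emit:
jog_arm:
  motion:
    - [0.001,0.001,0.03,0,0,0,-1]
    - [0,0,0.03,0,0,0,-1]
    - [0,0,0.025,0,0,0,-1]
    - [0,0,0.02,0,0,0,-1]
    - [0,0,0.015,0,0,0,-1]

```text
time_s: 5.35
ee_pos: [0.4623, -0.1813, 0.0886]
eef_rot: [3.14, -0.001, 0.243]
force: [0.1, -3.8, 1.4]
grip_width: 0.0198
grip_force: 20.0
```

Emit:
jog_arm:
  motion:
    - [0,0,0.004,0,0,0,-1]
    - [0,0,0.004,0,0,0,-1]
    - [0,0,0,0,0,0,-1]

```text
time_s: 5.65
ee_pos: [0.462, -0.1814, 0.081]
eef_rot: [3.141, -0.001, 0.242]
force: [1.4, -3.7, -2.5]
grip_width: 0.0192
grip_force: 20.0
```

Emit:
jog_arm:
  motion:
    - [-0.001,0.003,0,0,0,0,-1]
    - [0,0,0.003,0,0,0,-1]
    - [0,0,0,0,0,0,-1]

```text
time_s: 5.95
ee_pos: [0.4611, -0.1843, 0.0773]
eef_rot: [-3.141, 0.0, 0.242]
force: [-0.5, -0.5, -0.7]
grip_width: 0.0194
grip_force: 20.0
```

Emit:
jog_arm:
  motion:
    - [0,0,0.001,0,0,0,-1]
    - [0,0,0,0,0,0,0]
    - [0,0,0,0,0,0,0]
    - [0,0,0,0,0,0,0.2]
    - [0,0,0,0,0,0,0.2]

```text
time_s: 6.45
ee_pos: [0.4613, -0.1845, 0.0765]
eef_rot: [3.142, -0.0, 0.242]
force: [0.4, 0.3, -0.1]
grip_width: 0.0479
grip_force: 0.0
```

Emit:
jog_arm:
  motion:
    - [0,0,-0.02,0,0,0,0.2]
    - [0,0,-0.04,0,0,0,0.2]
    - [0,0,-0.04,0,0,0,0.2]
    - [0,0,-0.03,0,0,0,0.2]
    - [0,0,0,0,0,0,0.0]

```text
time_s: 6.95
ee_pos: [0.4626, -0.1851, 0.2105]
eef_rot: [3.137, -0.005, 0.242]
force: [0.1, 0.0, -0.5]
grip_width: 0.0515
grip_force: 0.0
```

```bash
python3 -c "
from h import *
todo([.546,.089,.23],[np.pi,0,.2415])
a=snap('side','s4')
print('expect knob',proj('side',[.460,-.182,.092]))
cv2.imwrite('pics/c6.png',cv2.resize(a[130:250,220:340],(600,600),interpolation=3)[:,:,::-1])"
```

```text
t 6.95 pos [ 0.4626 -0.1851  0.2105] rpy [ 3.137 -0.005  0.242] shift [ 0.1468 -0.2461 -0.0198] turn [ 0.004 -0.005  0.   ] F [ 0.1  0.  -0.5] w 0.0515 gf 0.0
expect knob [[291.42074733 177.42746942]]
```

View pics/c6.png

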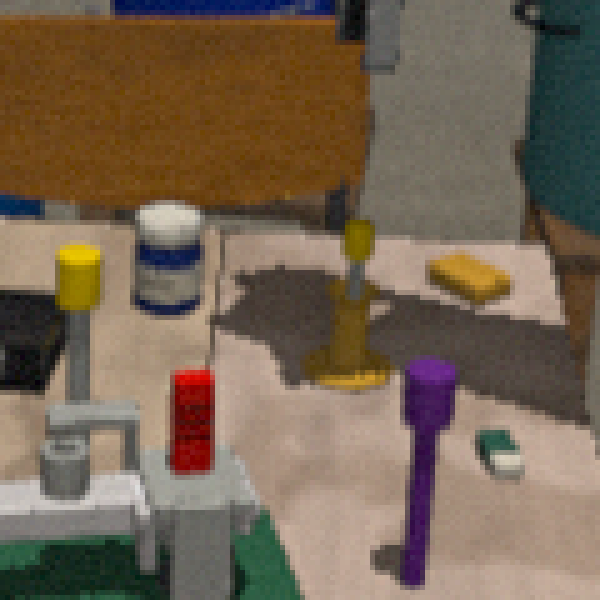

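The pin stands upright in the cup, knob at crop (359,240) = side (291.8,178), which matches the expected home (291.4,177.4). Next is the red grip at (258,214).

Emit:
jog_arm:
  motion:
    - [0.0245,-0.041,-0.005,0,0,0,0.0]
    - [0.0245,-0.041,0,0,0,0,0.0]
    - [0.0245,-0.041,0,0,0,0,0.0]
    - [0.0245,-0.041,0,0,0,0,0.0]
    - [0.0245,-0.041,0,0,0,0,0.0]

```text
time_s: 7.5
ee_pos: [0.5309, 0.0458, 0.2101]
eef_rot: [-3.141, 0.002, 0.242]
force: [0.7, -0.8, -0.1]
grip_width: 0.0472
grip_force: 0.0
```

Emit:
jog_arm:
  motion:
    - [0.0245,-0.041,0,0,0,0,0.0]
    - [0,0,0,0,0,0,0.0]
    - [0,0,0,0,0,0,0.0]

```text
time_s: 7.8
ee_pos: [0.5446, 0.0902, 0.2098]
eef_rot: [-3.141, 0.002, 0.244]
force: [-0.1, -1.1, 0.1]
grip_width: 0.0468
grip_force: 0.0
```

```bash
python3 -c "
from h import *
todo([.5465,.0888,.101],[np.pi,0,.2415])"
```

```text
t 7.8 pos [0.5446 0.0902 0.2098] rpy [-3.141e+00  2.000e-03  2.440e-01] shift [0.0018 0.0018 0.1088] turn [-0.     0.002  0.002] F [-0.1 -1.1  0.1] w 0.0468 gf 0.0
```

Emit:
jog_arm:
  motion:
    - [0.002,0.002,0.03,0,0,0,0.0]
    - [0,0,0.03,0,0,0,0.0]
    - [0,0,0.027,0,0,0,0.0]
    - [0,0,0.02,0,0,0,0.0]
    - [0,0,0,0,0,0,0.0]

```text
time_s: 8.3
ee_pos: [0.5458, 0.0865, 0.1015]
eef_rot: [-3.141, 0.005, 0.24]
force: [-0.4, 0.4, 0.5]
grip_width: 0.0467
grip_force: 0.0
```

Emit:
jog_arm:
  motion:
    - [0,0,0,0,0,0,-1]
    - [0,0,0,0,0,0,-1]
    - [0,0,0,0,0,0,-1]
    - [0,0,0,0,0,0,-1]
    - [0,0,0,0,0,0,-1]
  squeeze: 40

```text
time_s: 8.8
ee_pos: [0.5475, 0.0893, 0.1051]
eef_rot: [-3.14, -0.001, 0.242]
force: [-2.5, 4.5, 3.6]
grip_width: 0.0135
grip_force: 40.0
```

Emit:
jog_arm:
  motion:
    - [0,-0.004,0,0,0,0,-1]
    - [0,-0.004,0,0,0,0,-1]
    - [0,-0.004,0,0,0,0,-1]
    - [0,-0.004,0,0,0,0,-1]
    - [0,0,0,0,0,0,-1]

```text
time_s: 9.3
ee_pos: [0.544, 0.1032, 0.1051]
eef_rot: [3.14, -0.001, 0.242]
force: [0.6, -7.5, 5.8]
grip_width: 0.0136
grip_force: 40.0
```

Emit:
jog_arm:
  motion:
    - [0,-0.002,0,0,0,0,-1]
    - [0,0,0,0,0,0,-1]
    - [0.001,0,-0.0055,0,-0.02,0,-1]
    - [0.002,0,-0.0109,0,-0.04,0,-1]
    - [0,0,0,0,0,0,-1]

```text
time_s: 9.8
ee_pos: [0.5468, 0.1054, 0.1215]
eef_rot: [3.139, 0.061, 0.242]
force: [1.3, -8.7, -4.2]
grip_width: 0.014
grip_force: 40.0
```

Emit:
jog_arm:
  motion:
    - [0.002,0,-0.0109,0,-0.04,0,-1]
    - [0.002,0,-0.0109,0,-0.04,0,-1]
    - [0.002,0,-0.0109,0,-0.04,0,-1]
    - [0.002,0,-0.0109,0,-0.04,0,-1]
    - [0.002,0,-0.0109,0,-0.04,0,-1]

```text
time_s: 10.3
ee_pos: [0.5635, 0.1095, 0.1733]
eef_rot: [3.139, 0.262, 0.241]
force: [3.7, -7.0, -4.4]
grip_width: 0.014
grip_force: 40.0
```

Emit:
jog_arm:
  motion:
    - [0.002,0,-0.0109,0,-0.04,0,-1]
    - [0.002,0,-0.0109,0,-0.04,0,-1]
    - [0.002,0,-0.0109,0,-0.04,0,-1]
    - [0,0,0,0,0,0,-1]
    - [0,0,0,0,0,0,-1]

```text
time_s: 10.8
ee_pos: [0.5783, 0.1131, 0.2021]
eef_rot: [3.139, 0.382, 0.24]
force: [-0.2, -8.9, -1.1]
grip_width: 0.014
grip_force: 40.0
```

```bash
python3 -c "
from h import *
todo([.5465,.0888,.2],[np.pi,0.4,.2415])
a=snap('side','s5')
cv2.imwrite('pics/c7.png',cv2.resize(a[110:280,130:330],(700,595),interpolation=3)[:,:,::-1])"
```

```text
t 10.8 pos [0.5783 0.1131 0.2021] rpy [3.139 0.382 0.24 ] shift [-0.0333  0.016   0.0157] turn [ 0.002 -0.018 -0.001] F [-0.2 -8.9 -1.1] w 0.014 gf 40.00187337398529
```

View pics/c7.png

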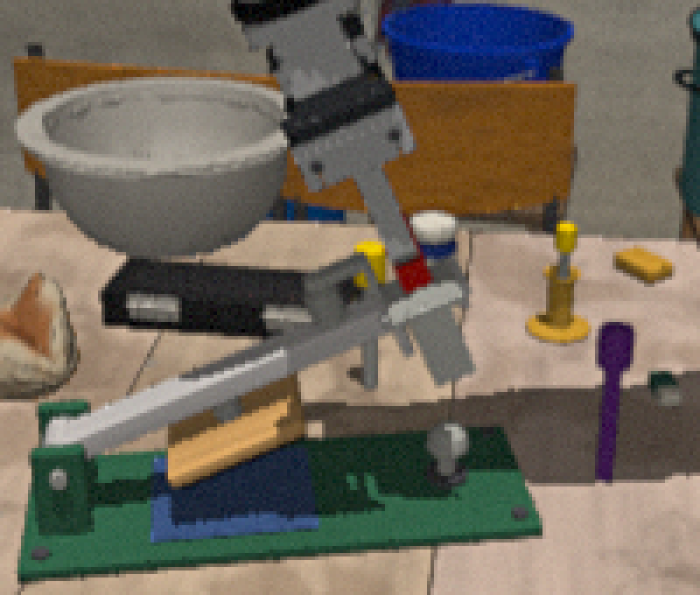

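The arm is raised well clear of the ball (ball at crop 448,440) by about 0.38 rad, or roughly 100 mm at the coupler. The grip is held and the pin stands in the cup (567,240). Handing in.

```bash
python3 -c "
from station import ctrl
print(ctrl.hand_in())"
```

```text
the job is handed in; nothing more can be done
None
```

The job is handed in at about 11 s of the 51 s allowed, with no verdict returned: the lock pin stands home in the brass cup, the latch was pulled about 16 mm before lifting, the gripper holds the coupler about 100 mm above its seat (estimated from the tool pose), and none of the four bystanders was touched.

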